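Draw the spare dumbbell bar out of the covered trough

TASK

A spare dumbbell bar lies in the covered steel trough, with one end showing in the hand opening and the rest out of sight under the cover. Take it by that end, tilt it up and draw it diagonally out through the opening, then finish while still holding the bar still in the air, all of it well clear above the cover and touching nothing but the gripper. Leave the dumbbell and the two spinlock collars by and on the trough where they are.

Things in the scene. Friction and masses are not known exactly. Their poses are not given: they have to be found in the camera images.
- trough: Fixed steel trough, a closed box 152 mm wide (x, wall to wall), 78 mm tall to the top of its flat cover, reaching from y = -346 to +156 mm. Origin: on the tiles straight below the centre of the hand opening in the cover; z up. Inside: floor 6 mm above the tiles, x = -70 to 70, y = -340 to 150 mm. The cover is 4 mm thick, its underside 68 mm above the inner floor.
- opening (a point): Centre of the hand opening, the only way into the trough, level with the cover's top (78 mm above the tiles); axes as the trough. The opening is rectangular: y = -80 to 80 mm, x = -70 to 70 mm.
- bar: Loose straight round bar of hollow chrome steel, 280 mm long, 22 mm in diameter, about 0.2 kg. Origin: its middle, on its axis; its y runs along it to the end that shows. At the start it lies on the trough's inner floor, along the trough within 3 degrees; 70 to 95 mm shows at the opening's -y edge, the rest is under the cover towards -y. Longer than the opening, it cannot come out level.
- bar_end_shown (a point): Centre of the bar's end face that shows in the opening at the start (140 mm from the bar's middle); y points outward along the bar.
- bar_end_hidden (a point): Centre of the bar's other end face, under the cover at the start (140 mm from the middle).
- dumbbell_a: Bystander: small chrome dumbbell with hexagonal heads, 188 mm long along its y, 56 mm tall, lying on the tiles between robot and trough. Origin at the centre of its underside.
- collar: Bystander: red spinlock collar, star shaped, 66 mm across, 24 mm tall, lying on the trough's cover over its hidden part. Origin at the centre of its underside.
- collar_b: Bystander: steel spinlock collar of the same shape on the tiles between robot and trough.

How it is judged (in metres and radians):
On the way:
1. the gripper holds the bar tilted through the opening: shown end above the cover while the hidden end is still below it (contact force between the fingers and bar above 1 N and angle between bar's own y axis and vertical below 1.45 rad and z of bar_end_shown in the frame of trough above 0.078 m and z of bar_end_hidden in the frame of trough below 0.074 m), for 0.1 s.
At the end, for the whole second after the job is handed in: The gripper still holds the bar (finger contact over 1 N), the centres of both end faces are at least 115 mm above the tiles (37 mm above the top of the cover), the bar touches neither the trough nor the dumbbell or collars by it, and it moves slower than 30 mm/s (contact force between the fingers and bar above 1 N and contact force between bar and trough below 0.1 N and height (world z) of each of bar_end_shown, bar_end_hidden above 0.115 m and contact force between bar and dumbbell_a below 0.1 N and contact force between bar and collar below 0.1 N and contact force between bar and collar_b below 0.1 N and linear speed of bar below 0.03 m/s); the arm keeps its last pose, push and grip.
It fails at once if the dumbbell or a collar lying by or on the trough was shifted by more than 30 mm (distance of any of dumbbell_a, collar, collar_b from where it was at the start of the episode above 0.03 m).
It also fails if it takes over 45 s, if anything falls off the work surface, if the arm or the gripper's body presses on something with over 40 N, if the wrist force passes 120 N, or if a joint passes its speed limit or range.

ROBOT

A 6-joint arm with a two-finger parallel gripper is mounted at the origin on the work surface. World frame = base frame: x ahead of the robot, y to its left, z up, the work surface at z = 0. Lengths are in mm, angles in rad, forces in N, time in s.
With the tool pointing down it reaches from about 275 to 975 mm from the base axis. Payload 8.4 kg.
Tool frame: the origin (TCP) lies between the finger pads; the fingertips stand 17 mm ahead of it and the grasp point (between the pads) lies 2 mm behind it; z points along the fingers, y is the line along which they close (so a half turn about z gives the same grasp; the last joint's range is limited). The gripper opens to 92 mm and grips with 3 to 60 N. Pads are 20 mm wide; open, the fingers measure 128 mm over their backs; the gripper's body (75 mm by 189 mm) begins 69 mm behind the grasp point.
Start: joints at [-1.346, 0.353, 1.633, -0, 1.155, -0.002], TCP at [140.536, -608.997, 231.583] pointing down, gripper open.
Joint ranges: [-2.63, 2.63], [-0.92, 2.1], [0.06, 2.66], [-1.3, 4.44], [0, 2.69], [-3.02, 3.02]. Speed limits (rad/s): [2.22, 2.22, 2.79, 3.14, 3.14, 3.14].

INTERFACE

Orientations are given as a 3x3 rotation matrix whose columns are the frame's x, y, z axes.
In Python, from workcell import * gives the robot as it stands. Calls block until the motion is done:
- move_to(position, orientation): joint-space move of the TCP to a pose.
- move_l(position, rot=None, v=150): straight line of the TCP; rot=None keeps the orientation; v is the mean speed in mm/s.
- set_joints(angles): joint-space move.
- ungrasp() and clamp(force=None): open the fingers fully, or close them until they stop; force is the grip in N (None keeps the last).
- hold(seconds).
- inverse_kinematics(position, orientation): joint angles nearest the present ones, or None.
- read_camera(name): name is "scene" or "top" or "wrist"; returns a dict with "color" (480x640x3 uint8, red, green, blue), "intrinsics" (3x3 intrinsics, pixels), "k1" (the pictures are not rectified: a ray, as slopes to the right and down, at radius r is drawn at 1 + k1 r^2 times it, then the intrinsics apply), "xyz" and "orientation" of the camera in the world. Camera axes: x right, y down, z forward; pixel columns grow to the right and rows downward; lengths in mm; the calibration is good to about 2 mm. A picture is of the moment at which its call begins. There is no depth.
A pose or a line that the arm cannot do raises Unreachable and nothing moves.
- finish_job(): hands the job in; it is judged then, once.
Trained networks look in the newest picture that a camera, given by its name, has taken for a name from the list of things; names that differ only in an ending like _2 or _b are one class to them, and where a whole thing is asked for, a point or a joint stands for the part that bears it (a point fixed in the world has none). Each returns a list of dicts, best first, with "conf" (0 to 1); they miss things now and then, are a little off and sometimes report something else, mostly with a low value. They report only what shows in the picture. A call takes as long as a camera call.
- search_frame(camera, label): "uv" ([column, row] in pixels, amid what is visible of it).
Readings, each from a call of its own:
- current_clock(): time.
- current_joints(): joint angles.
- current_joint_velocities(): joint speeds.
- current_tau(): joint torques, N m.
- current_eef_pos(): TCP position.
- current_ee_rot(): TCP orientation.
- current_force(): force on the tool from outside, world axes, zero at the start.
- current_torque(): the same for the moment, N m.
- current_opening(): finger opening in mm.
- current_grasp_force(): force on a finger pad.
Only numpy, scipy, OpenCV 4.12 (cv2) and the standard library are available. Lean on these libraries where they do the work, as an engineer would, in place of code of your own. Each camera call takes 0.05 s, during which the arm holds its last target. There are 200 camera calls.

## Working session

There is one attempt and no reset: what is moved stays moved. The work goes in short steps, each a Python script; the robot and the scene stay as the last script left them, time stands still between calls to the robot, and variables do not carry over. Pictures are saved under pics/ and viewed, at most 10 in all, crops included, and the job is handed in when it is done.

```bash
mkdir -p pics; cat > h.py <<'E'
from workcell import *
import numpy as np, cv2
def ray(c,uv):
    K=np.array(c["intrinsics"],float); k=c["k1"]
    d=(np.array(uv,float)-K[:2,2])/np.array([K[0,0],K[1,1]])
    s=d.copy()
    for _ in range(30): s=d/(1+k*(s@s))
    return np.array(c["xyz"],float), np.array(c["orientation"],float)@np.array([s[0],s[1],1])
def at_z(c,uv,z):
    o,r=ray(c,uv); return o+r*(z-o[2])/r[2]
def proj(c,p):
    q=np.array(c["orientation"],float).T@(np.array(p,float)-np.array(c["xyz"],float))
    s=q[:2]/q[2]; s=s*(1+c["k1"]*(s@s)); K=np.array(c["intrinsics"]); return s*[K[0,0],K[1,1]]+K[:2,2]
def save(c,n): cv2.imwrite("pics/"+n,np.array(c["color"])[:,:,::-1])
E
python3 - <<'E'
from h import *
for n in ("top","scene"):
    c=read_camera(n); save(c,n+"0.png"); print(n,np.round(c["xyz"]),np.round(c["orientation"],2).tolist())
    for l in ("trough","opening","bar","bar_end_shown","dumbbell_a","collar"):
        print(l,[(np.round(d["uv"],1).tolist(),round(d["conf"],2),np.round(at_z(c,d["uv"],17 if 'bar' in l[:3] else 0 if l in("dumbbell_a",) else 78)).tolist()) for d in search_frame(n,l)[:3]])
print(current_clock())
E
```

```text
top [392. -28. 892.] [[-0.01, -0.99, 0.14], [-1.0, 0.01, 0.03], [-0.03, -0.14, -0.99]]
trough [([343.5, 212.3], 0.75, [549.0, -54.0, 78.0]), ([455.7, 189.8], 0.41, [587.0, -255.0, 78.0])]
opening [([339.7, 213.5], 0.85, [547.0, -47.0, 78.0])]
bar []
bar_end_shown [([315.5, 207.5], 0.79, [571.0, -2.0, 17.0])]
dumbbell_a [([430.0, 327.7], 0.77, [341.0, -215.0, 0.0])]
collar [([227.4, 335.8], 0.82, [334.0, 151.0, 78.0]), ([455.1, 191.2], 0.77, [585.0, -254.0, 78.0])]
scene [1038. -156.  700.] [[0.22, 0.73, -0.65], [0.97, -0.16, 0.16], [0.01, -0.67, -0.74]]
trough [([292.8, 277.6], 0.85, [581.0, -70.0, 78.0])]
opening [([292.5, 278.7], 0.72, [584.0, -71.0, 78.0])]
bar [([336.7, 286.4], 0.83, [574.0, 13.0, 17.0])]
bar_end_shown []
dumbbell_a [([207.4, 213.4], 0.66, [314.0, -206.0, 0.0])]
collar [([373.3, 188.9], 0.91, [396.0, 137.0, 78.0]), ([187.1, 293.4], 0.78, [576.0, -248.0, 78.0]), ([206.6, 212.5], 0.21, [392.0, -202.0, 78.0])]
0.7
```

View pics/top0.png

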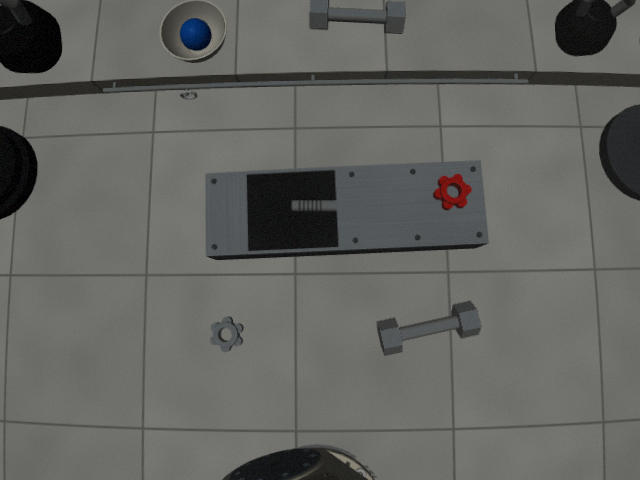

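View pics/scene0.png

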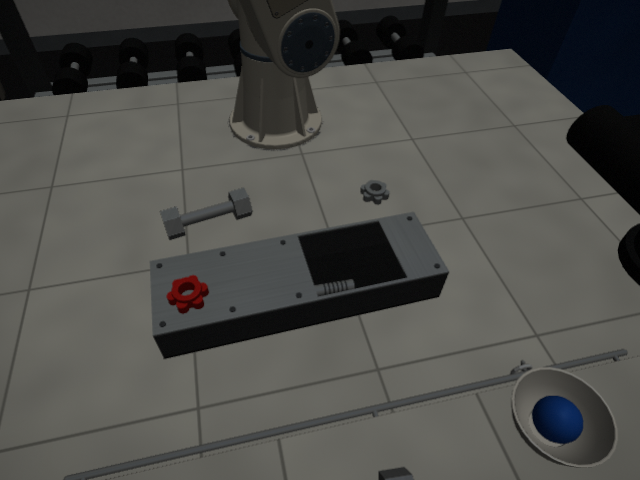

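The top view shows the trough, with cover corners at about (206,174), (480,161), (488,243) and (208,257). The opening's corners are about (247,172), (335,170), (338,248) and (249,250). The bar's shown end is at about (292,206) and meets the opening edge at (337,206). The red collar is at (453,191), the dumbbell at (430,328) and the steel collar at (227,334). The scene view agrees.

```bash
python3 - <<'E'
from h import *
c=read_camera("top")
P=np.array([at_z(c,u,78)[:2] for u in [(206,174),(480,161),(488,243),(208,251)]]) 
O=np.array([at_z(c,u,78)[:2] for u in [(247,172),(335,170),(338,248),(249,250)]])
print(P.round(),O.round(),O.mean(0).round(1))
print([round(np.linalg.norm(O[i]-O[(i+1)%4])) for i in range(4)])
y=O[[0,3]].mean(0)-O[[1,2]].mean(0); y2=P[[0,3]].mean(0)-P[[1,2]].mean(0)
for v in (y,y2): print(np.degrees(np.arctan2(v[1],v[0])))
print([at_z(c,u,17).round() for u in [(292,206),(337,206)]])
C=np.r_[O.mean(0),0]
# wrist view position over opening: fingers closing along world x, tool down
a=np.arctan2(y2[1],y2[0])
Y=np.array([np.cos(a),np.sin(a),0]); X=np.array([Y[1],-Y[0],0])
# tool y=±trough X
for s in (1,-1):
    R=np.c_[np.cross(s*X,[0,0,-1]),s*X,[0,0,-1]]
    q=inverse_kinematics([C[0],C[1],330],R); print(s,q)
w=read_camera("wrist"); T=np.array(current_ee_rot()); print((T.T@(np.array(w["xyz"])-current_eef_pos())).round(), (T.T@np.array(w["orientation"])).round(2))
E
```

```text
[[ 624.  195.]
 [ 641. -303.]
 [ 491. -308.]
 [ 483.  188.]] [[626. 120.]
 [627. -40.]
 [485. -43.]
 [484. 114.]] [555.5  37.9]
[160, 141, 157, 142]
90.42424488745093
91.40652657207272
[array([575.,  43.,  17.]), array([573., -43.,  17.])]
1 [ 6.54787661e-02  1.65352665e-01  1.66186808e+00 -4.44089210e-16
  1.31437191e+00  4.09302464e-02]
-1 None
[  71.    0. -152.] [[-0.   -0.97 -0.26]
 [ 1.   -0.   -0.  ]
 [ 0.   -0.26  0.97]]
```

```bash
python3 - <<'E'
from h import *
a=np.radians(91.2); Y=np.array([np.cos(a),np.sin(a),0]); X=np.array([Y[1],-Y[0],0])
R=np.c_[Y,X,[0,0,-1]]
move_to([560,-45,250],R)
hold(.3)
w=read_camera("wrist"); save(w,"w1.png"); print(w["xyz"],current_clock())
for l in("opening","bar_end_shown"): print(l,search_frame("wrist",l))
for p in [(626,117,78),(627,-42,78),(485,-43,78),(484,117,78),(575,43,17)]: print(proj(w,p).round())
E
```

```text
[558.08489018  26.33103705 401.90767633] 3.6417
opening [{'uv': [305.4, 191.6], 'conf': 0.67}]
bar_end_shown [{'uv': [330.2, 163.6], 'conf': 0.88}]
[407.  12.]
[392. 219.]
[228. 217.]
[217.   8.]
[332. 118.]
```

View pics/w1.png

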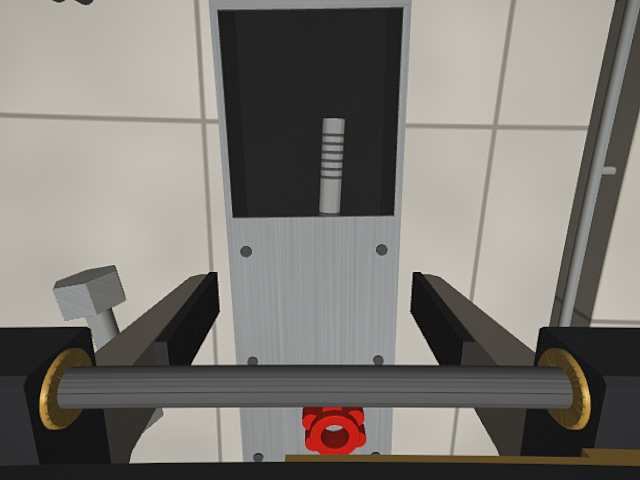

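The wrist view shows the opening's corners at (218,11), (404,8), (394,215) and (232,217). The bar's end is at (333,118) and it leaves the edge at (330,213), so this matches the projection to within a few pixels.

```bash
cat > plan.py <<'E'
from h import *
# trough frame, bar path: (hidden-end y,z in trough frame [mm], tilt deg)
def path(yt,lift_extra=0):
    pass
E
python3 - <<'E'
from h import *
w=read_camera("wrist")
O=np.array([at_z(w,u,78)[:2] for u in [(218,11),(404,8),(394,215),(232,217)]])
print(O.round(1),O.mean(0).round(1),[round(np.linalg.norm(O[i]-O[(i+1)%4])) for i in range(4)])
y=O[:2].mean(0)-O[2:].mean(0); print(np.degrees(np.arctan2(y[1],y[0])))
t=at_z(w,(333,118),22); e=at_z(w,(330,210),28); print(t.round(1),e.round(1),np.degrees(np.arctan2(*(t-e)[[1,0]])))
E
```

```text
[[484.2 115. ]
 [623.5 119.9]
 [628.2 -37.8]
 [488.7 -42.4]] [556.2  38.7] [139, 158, 140, 157]
91.66576168236642
[575.6  43.3  22. ] [575.3 -43.9  28. ] 89.77017825033799
```

```bash
cat > plan.py <<'E'
from h import *
from scipy.spatial.transform import Rotation as Rn
C=np.array([556,38.5,0]); a=np.radians(91.5)
Y=np.array([np.cos(a),np.sin(a),0]); X=np.array([Y[1],-Y[0],0]); Z=np.array([0,0,1.])
R0=np.c_[Y,X,-Z]
L=lambda x,y,z: C+x*X+y*Y+z*Z
def pose(yh,zh,deg,x=1,d=230,off=8.5):
    t=np.radians(deg); c,s=np.cos(t),np.sin(t)
    return L(x,yh+d*c-off*s,zh+d*s+off*c), Rn.from_rotvec(t*X).as_matrix()@R0
WP=[(-265,21,10),(-225,21,13),(-175,21,18.5),(-140,21,27),(-110,21,37),(-62,21,38),(-62,100,38),(-62,185,38)]
E
python3 - <<'E'
from plan import *
print([inverse_kinematics(*pose(*w)) is not None for w in WP], [np.round(inverse_kinematics(*pose(*w)),2).tolist() for w in WP[-3:]])
move_to(L(1,-45,150),R0)
move_l(L(1,-45,90),v=150); print(np.round(current_force(),1))
move_l(L(1,-45,25.5),v=60); print(np.round(current_force(),1),current_eef_pos())
clamp(15); hold(.2); print(current_opening(),current_grasp_force(),np.round(current_force(),1))
clamp(60); hold(.3); print(current_opening(),current_grasp_force(),np.round(current_force(),1),current_clock())
w=read_camera("wrist"); save(w,"w2.png")
E
```

```text
[True, True, True, True, True, True, True, True] [[-0.11, 0.42, 1.88, 0.76, 1.09, -0.58], [-0.11, 0.32, 1.82, 0.71, 1.21, -0.47], [-0.11, 0.23, 1.74, 0.68, 1.34, -0.35]]
[-0.6  0.1 -0.1]
[-0.6  0.1  0.4] [558.49422338  -6.46366855  25.86951263]
21.682918699462427 14.877309501171112 [-1.2  0.4 -0.7]
20.763526262092103 59.786553382873535 [-1.2 -0.6  0.4] 7.8583
```

View pics/w2.png

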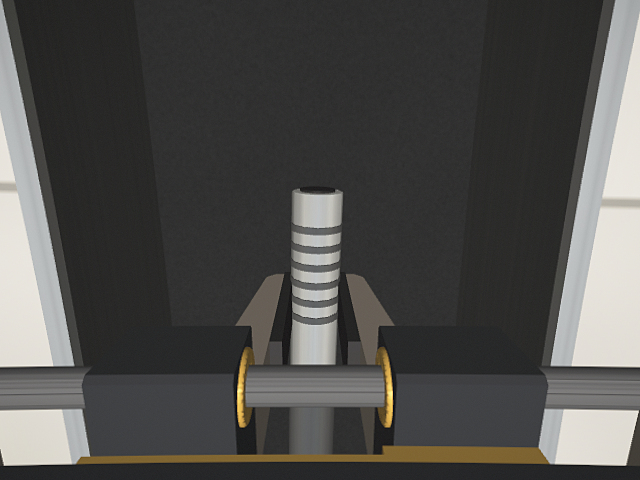

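The picture shows the bar held between the pads, centred and aligned with the trough, with its end at (318,190). Next I draw it out along the planned path, watching the force.

```bash
python3 - <<'E'
from plan import *
for i,w in enumerate(WP):
    move_l(*pose(*w),v=70 if i<5 else 110)
    f=np.array(current_force()); print(w,f.round(1),np.round(current_torque(),2),round(current_opening(),1),round(current_grasp_force()),current_clock())
    if i==4:
        c=read_camera("scene"); save(c,"s1.png")
    if np.linalg.norm(f)>30: print("STOP"); break
hold(.5)
c=read_camera("scene"); save(c,"s2.png")
p,R=pose(*WP[-1]); t=np.radians(38); H=L(1,-62,185); print("expect ends",proj(c,H),proj(c,H+280*(np.cos(t)*Y+np.sin(t)*Z)))
E
```

```text
(-265, 21, 10) [-0.4  0.1 -1.4] [-0.02 -0.07  0.03] 20.8 60 8.6917
(-225, 21, 13) [-0.6 -0.3 -2.1] [-0.12 -0.08 -0.01] 20.5 60 9.4
(-175, 21, 18.5) [ 0.3  0.6 -2.2] [-0.15 -0.1  -0.01] 20.5 60 10.2333
(-140, 21, 27) [-0.2  1.  -2.1] [-0.32 -0.09  0.  ] 20.7 60 10.9167
(-110, 21, 37) [-0.4 -0.4 -3. ] [-0.38 -0.1   0.04] 20.3 60 11.55
(-62, 21, 38) [-0.4  0.4 -2. ] [-0.4  -0.07  0.01] 21.0 60 12.1667
(-62, 100, 38) [ 0.1  0.7 -2.1] [-0.42 -0.08  0.01] 20.5 60 13.0333
(-62, 185, 38) [-1.   0.2 -2.7] [-0.36 -0.09  0.06] 20.4 60 13.9583
expect ends [317.9955174  220.63543412] [475.28236443 106.95248392]
```

View pics/s2.png

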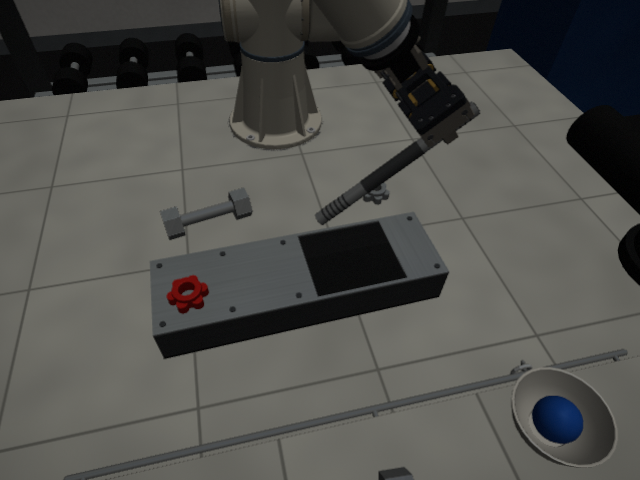

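The picture shows the bar in the air with its lower end at (320,219), where (318,221) was expected, so that end is about 185 mm up. The collars and dumbbell are where they were at the start.

```bash
python3 - <<'E'
from h import *
hold(.5); print(current_grasp_force(), np.abs(current_joint_velocities()).max()); print(finish_job())
E
```

```text
59.782798290252686 0.0030214539790343158
the job is handed in; nothing more can be done
None
```

The bar was drawn out through the opening and I handed the job in with it held still about 185 mm above the tiles at its lower end; the dumbbell and both collars look unmoved, but no verdict was returned.

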